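# Load the relay feed track

## Task

Load the two small relays into the feed track: pull the sprung follower back by its handle until the side catch holds it by itself, easing off as soon as you feel it meet the rubber bumper instead of forcing it; then stand both small relays in the channel between the front stop and the follower, and press the release pad so the follower closes and pushes them up tight in line against the stop. Let go of everything, and leave the big relay and the other things on the bench alone.

Things in the scene. Friction and masses are not known exactly. Their poses are not given: they have to be found in the camera images.
- track: aluminium feed track fixed to the bench; origin on the bench top under the channel's centreline. Its y runs along the channel from the front stop (-y) to the pulled-back follower (+y); z up. Base plate x -88 to +30, y -121 to +71, 10 mm thick; its top is the channel floor. Channel 25 mm wide, y -100 to +60, open on top, walls 4 mm thick with tops 28 mm above the bench.
- front_stop (a point): point in the middle of the front stop's inner face, on the channel floor (10 mm above the bench); axes as the track's. The stop is a dark steel block 40 mm wide, 16 mm thick, its top 40 mm above the bench.
- follower: black sprung slide in the channel; origin at the foot of its front face, axes as the track's. Fully forward its face is 10 mm from the stop's face; with two small relays in line 60 mm. The spring pushes it forward (-y) with 2 N there, 4 N 50 mm back, 6 N 100 mm back, plus damping of 25 N per m/s. A steel side arm reaches to x = -46 mm, 31 to 37 mm above the bench.
- handle (a point): centre of the follower's upright handle, 22 mm wide (x), 10 mm thick (y), 40 mm tall (44.5 to 84.5 mm above the bench); moves with the follower, 7 mm behind (+y of) its front face; axes as the track's.
- catch_mid (a point): middle of the range where the catch can be clamped, fixed in the track's frame. The real place is not measured and differs each time: the catch holds the follower with its front face anywhere from 78 to 112 mm behind the stop's face. Before that its tooth rides up a sprung ramp (2 to 5 N more, for 15 mm). 2.5 mm past it a sprung rubber bumper pushes back, 5 N per mm; over 22 N is forcing it.
- release_pad (a point): point fixed in the track's frame on top of the steel release pad at rest (30 mm above the bench), on the track's -x side. The pad is 30 mm (x) by 60 mm (y); its true centre is up to 16 mm either way along y (it moves with the catch), so this point is always on it. Pressed down it sinks up to 9 mm against 2 to 4 N plus friction; by 7 to 8 mm the follower is let go.
- relay_a_mid (a point): centre of a small grey relay, a plain block 22 mm (its x) x 30 mm (its y) x 44 mm tall, about 45 g, standing on the bench to the right of the track; z up. Goes into the channel upright with its 30 mm side along the channel.
- relay_b_mid (a point): centre of the other small relay, just like the first; either may go in first
- relay_a: the first small relay; origin under its centre
- relay_b: the second small relay; origin under its centre
- big_relay: the odd relay, too wide for the channel: same look, 36 x 44 mm, 56 mm tall, standing by the two small ones; origin under its centre
- screwdriver: loose screwdriver lying on the bench left of the track
- solder_reel: reel, 60 mm across, 35 mm tall, standing flat, on the left
- flux_jar: jar 52 mm across, 75 mm tall, beyond the track
- mug: white mug, 80 mm across, 90 mm tall, far left
- wrench: wrench lying beyond the relays, right
- spare_block: aluminium block 50 x 30 x 20 mm beyond the track
Not all that is in view belongs to the job. Leave any purple look-alike of the relay_a alone.

How it is judged (in metres and radians):
On the way, in this order (a step that is already met when the one before it is completed fails the run):
1. the follower is held back by the catch alone (its face over 76 mm from the stop), the robot off it (y of follower in the frame of front_stop above 0.076 m and contact force between each of the arm, the fingers and follower below 0.05 N and linear speed of follower below 0.005 m/s), for 0.3 s.
2. both small relays stand in the channel, let go, ahead of the still held-back follower (y of follower in the frame of front_stop above 0.076 m and x of relay_a_mid in the frame of front_stop between -0.004 and 0.004 m and z of relay_a_mid in the frame of front_stop between 0.018 and 0.026 m and angle between each of relay_a_mid, relay_b_mid's own z axis and vertical below 0.1 rad and x of relay_b_mid in the frame of front_stop between -0.004 and 0.004 m and z of relay_b_mid in the frame of front_stop between 0.018 and 0.026 m and y of relay_a_mid in the frame of front_stop between 0.012 and 0.095 m and y of relay_b_mid in the frame of front_stop between 0.012 and 0.095 m and contact force between the fingers and relay_a below 0.05 N and contact force between the fingers and relay_b below 0.05 N), for 0.2 s.
3. the follower has closed on the relays (y of follower in the frame of front_stop between 0.056 and 0.064 m), for 0.1 s.
At the end, for the whole second after the job is handed in: Both small relays upright (6 degrees) on the channel floor, 30 mm sides along it, one tight against the front stop, the other next (centres 15 and 45 mm from it, within 3 mm; either order), the follower closed on them (its face 60 mm from the stop, within 4 mm), all released and at rest (all of step 3 and x of relay_a_mid in the frame of front_stop between -0.004 and 0.004 m and z of relay_a_mid in the frame of front_stop between 0.018 and 0.026 m and angle between each of relay_a_mid, relay_b_mid's own z axis and vertical below 0.1 rad and x of relay_b_mid in the frame of front_stop between -0.004 and 0.004 m and z of relay_b_mid in the frame of front_stop between 0.018 and 0.026 m and ((y of relay_a_mid in the frame of front_stop between 0.012 and 0.018 m and y of relay_b_mid in the frame of front_stop between 0.042 and 0.048 m) or (y of relay_b_mid in the frame of front_stop between 0.012 and 0.018 m and y of relay_a_mid in the frame of front_stop between 0.042 and 0.048 m)) and contact force between the fingers and relay_a below 0.05 N and contact force between the fingers and relay_b below 0.05 N and angle between the y axis of each of relay_a_mid, relay_b_mid and the y axis of front_stop, either way round below 0.15 rad and linear speed of each of relay_a, relay_b below 0.01 m/s); the robot touches nothing.
It fails at once if the follower is forced against the bumper (over 22 N) (contact force between follower and track above 22 N).
It fails at once if the big relay or another loose thing on the bench is pushed away (over 15 mm) (distance of any of big_relay, screwdriver, solder_reel, flux_jar, mug, wrench, spare_block from where it was at the start of the episode above 0.015 m).
It also fails if it takes over 72 s, if anything falls off the work surface, if the arm or the gripper's body presses on something with over 40 N, if the wrist force passes 120 N, or if a joint passes its speed limit or range.

## Robot

A 6-joint arm with a two-finger parallel gripper is mounted at the origin on the work surface. World frame = base frame: x ahead of the robot, y to its left, z up, the work surface at z = 0. Lengths are in mm, angles in rad, forces in N, time in s.
With the tool pointing down it reaches from about 275 to 725 mm from the base axis. Payload 15.9 kg.
Tool frame: the origin (TCP) lies on the centre line of the jaws, within the pads' length; the fingertips stand 22 mm ahead of it and the grasp point (between the pads) lies 3 mm ahead of it; z points along the fingers, y is the line along which they close (so a half turn about z gives the same grasp; the last joint's range is limited). The gripper opens to 85 mm and grips with 20 to 120 N. Pads are 22 mm wide; open, the fingers measure 114 mm over their backs; the gripper's body (76 mm by 85 mm) begins 54 mm behind the grasp point. The pads swing forward as they close: fully open they stand 13 mm farther back than shut.
Start: joints at [-1.187, 0.213, -0.034, 1.323, 0, 1.571], TCP at [187.216, -463.611, 253.306] pointing down, gripper open.
Joint ranges: [-2.98, 2.98], [-0.74, 1.72], [-1.14, 1.35], [-2.1, 2.04], [-1.57, 1.44], [-3.14, 3.14]. Speed limits (rad/s): [1.89, 1.89, 2.39, 2.57, 3.14, 3.14].

## Interface

Orientations are given as a unit quaternion [x, y, z, w].
In Python, from bench import state, capture, camera_info, job_done gives the robot as it stands.
- The arm moves only by the tool send_rows, never from a script. Its argument "commands" is text: rows parted by semicolons, each of 7 numbers parted by spaces: the shift along the tool's x, y, z in mm, then the turn, a rotation vector about the tool's x, y, z in units of 10 degrees (1.0 is 10 degrees), then the closure, from -1 (fully open) to 1 (shut). In form: x y z wx wy wz fingers; .... A call has 1 to 8 rows; each row is the pose to reach, as a shift and turn from the pose commanded when the call began, along the tool's axes at that moment; what a row does not reach only later rows make up. A row lasts 1/8 s, in which the tool goes at most 62.5 mm and 10.7 degrees, less where a joint would pass 70% of its speed; a pose out of reach is approached as far as the arm can. A call with a gripper value outside its range is refused whole. The fingers move at their own pace and stop on an object; "newtons" is the grip in N (left out, the last holds). Time passes only in rows, so rows that repeat a pose let the fingers close. It gives the time, the measured TCP pose, the force, the opening and the grip force at its end, in the units of the state.
- state(): the state, without advancing time (a new reading comes with each control period).
- capture(name): name is "scene" or "top" or "wrist"; returns (picture, depth): 420x560x3 uint8, red, green, blue; 420x560 float32, mm along the optical axis (not along the pixel's ray), 0 where there is no reading.
- camera_info(name): a dict with "fx", "fy", "cx", "cy" (pixels), "R" (3x3) and "t" (3): a world point X has camera coordinates R X + t; the wrist camera has in their place "mount" (4x4, takes a point from camera to tool coordinates, whose origin is the TCP and whose axes are the flange's). Camera axes: x right, y down, z forward; pixel columns grow to the right and rows downward; lengths in mm; the calibration is good to about 2 mm. A picture is of the moment at which its call begins: read the wrist's pose just before it. camera_info takes no time and is no camera call.
- job_done(): hands the job in; it is judged then, once.
The state is a dict: "time": time; "joints": joint angles; "qd": joint speeds; "joint_efforts": joint torques, N m; "position": TCP position; "eef_rot": TCP orientation; "contact_force": force on the tool from outside, world axes, zero at the start; "moment": the same for the moment, N m; "finger_gap": finger opening in mm; "gripper_force": force on a finger pad.
Only numpy, scipy, OpenCV 4.12 (cv2) and the standard library are available. Lean on these libraries where they do the work, as an engineer would, in place of code of your own. Each camera call takes 0.05 s, during which the arm holds its last target. There are 200 camera calls.

## Working session

There is one attempt and no reset: what is moved stays moved. The work goes in short steps, Python scripts to look and compute and a tool call to move; the robot and the scene stay as the last step left them, time stands still between calls to the robot, and variables do not carry over. Pictures are saved under pics/ and viewed, at most 10 in all, crops included, and the job is handed in when it is done.

Besides the shell and the picture viewer there is one more tool, called after ">>>" as name(argument=value, ...) on one line, values as JSON. send_rows: Moves the arm, as the interface text tells. Its arguments: {"type":"object","properties":{"commands":{"type":"string"},"newtons":{"type":"number"}},"required":["commands"]}

```bash
mkdir -p pics; cat > h.py <<'E'
import numpy as np,cv2
from bench import state,capture,camera_info,job_done
def save(n,im): cv2.imwrite('pics/'+n,cv2.cvtColor(im,cv2.COLOR_RGB2BGR))
def cloud(n):
    p,d=capture(n);c=camera_info(n)
    v,u=np.mgrid[:420,:560]
    P=np.stack([(u-c['cx'])/c['fx']*d,(v-c['cy'])/c['fy']*d,d],-1)
    W=(P-np.array(c['t']).ravel())@np.array(c['R'])
    W[d==0]=np.nan
    return p,d,W
E
python3 - <<'E'
from h import *
s=state();print(s)
p,d,W=cloud('top');save('top.png',p);np.savez('top.npz',p=p,W=W)
p2,d2,W2=cloud('scene');save('scene.png',np.array(p2));np.savez('scene.npz',p=p2,W=W2)
print(camera_info('top'),camera_info('wrist'))
E
```

```text
{'time': 0.0, 'joints': array([-1.18699779e+00,  2.13345095e-01, -3.50699592e-02,  1.32348714e+00,
       -4.98064397e-05,  1.57084259e+00]), 'qd': array([ 7.33501858e-04,  6.82747303e-04, -5.92149304e-04, -3.37330641e-05,
        1.80400699e-03, -6.46292000e-05]), 'joint_efforts': array([ 2.87498318e-03, -6.86156917e+01,  4.87125313e+01,  1.73344952e-02,
       -3.07330652e-05, -1.86924541e-05]), 'position': array([ 187.09060325, -463.3364926 ,  252.81736101]), 'eef_rot': array([ 9.81648029e-01,  1.90700919e-01, -1.29916386e-04, -5.38032953e-04]), 'contact_force': array([ 0.73749334,  0.8236814 , -0.01943623]), 'moment': array([ 0.0226009 , -0.03273323,  0.00369304]), 'gripper_force': 0.0, 'finger_gap': 85.118611433181}
{'fx': 469.3148137349425, 'fy': 469.3148137349425, 'cx': 277.5925259314889, 'cy': 214.89847176420494, 'R': array([[-0.01570106, -0.99987275,  0.00282312],
       [-0.98011103,  0.01483199, -0.19789486],
       [ 0.1978278 , -0.00587413, -0.98021919]]), 't': array([  48.23883572,  593.44060337, 1061.40602735])} {'fx': 363.0228590297906, 'fy': 363.0228590297906, 'cx': 278.15793735063113, 'cy': 214.0319322992884, 'mount': array([[ 9.46904500e-05, -9.45808862e-01, -3.24723864e-01,
         8.40812370e+01],
       [ 9.99999880e-01, -6.66365394e-05,  4.85692262e-04,
         5.65520869e-01],
       [-4.81010520e-04, -3.24723871e-01,  9.45808742e-01,
        -1.20763095e+02],
       [ 0.00000000e+00,  0.00000000e+00,  0.00000000e+00,
         1.00000000e+00]])}
```

View pics/top.png

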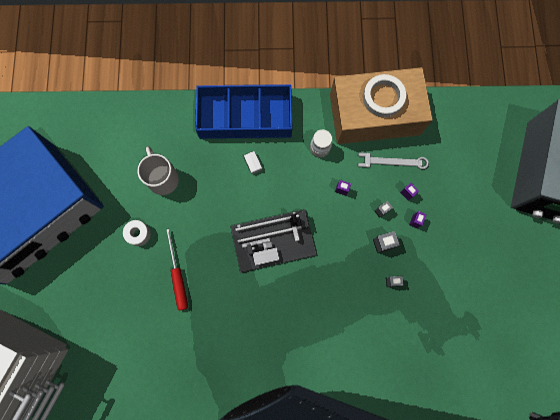

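View pics/scene.png

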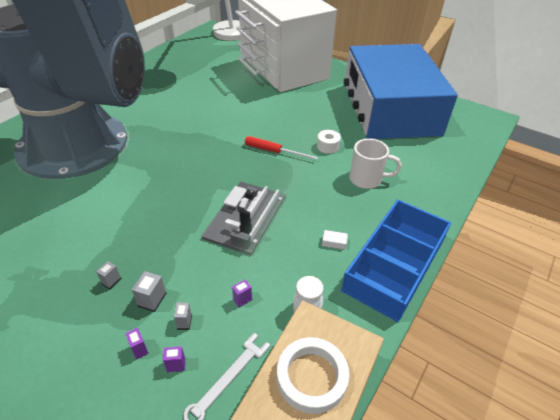

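```bash
python3 - <<'E'
from h import *
z=np.load('top.npz');p,W=z['p'],z['W']
a=cv2.resize(p[195:285,220:330],None,fx=7,fy=6,interpolation=cv2.INTER_CUBIC)[:600,:770]
save('c1.png',a)
b=cv2.resize(p[165:295,330:435],None,fx=4,fy=4,interpolation=cv2.INTER_CUBIC)
save('c2.png',b)
# heights
Z=W[...,2]; print(np.nanmedian(Z))
for lo,hi in((23,34),(36,47),(50,62),(75,90)):
  m=((Z>lo)&(Z<hi)).astype(np.uint8);n,l,st,c=cv2.connectedComponentsWithStats(m)
  for i in range(1,n):
    if st[i,4]>12: q=W[l==i];print(lo,hi,c[i].round(),st[i,4],q.mean(0).round(1), cv2.minAreaRect(q[:,:2].astype(np.float32)))
E
```

```text
-0.0702715303082892
23 34 [213.  92.] 53 [928.1 200.9  28.7] ((928.302490234375, 199.78335571289062), (70.32794952392578, 5.210285663604736), 89.50081634521484)
23 34 [242.  92.] 57 [926.4 126.6  28.8] ((926.963623046875, 124.27200317382812), (17.81662368774414, 72.72184753417969), 13.847838401794434)
23 34 [274.  91.] 52 [927.8  42.9  28.6] ((927.0553588867188, 41.84526824951172), (70.04973602294922, 4.239288330078125), 88.83438873291016)
23 34 [524. 168.] 205 [ 712.3 -581.    28.7] ((725.1859741210938, -582.6585693359375), (42.45037078857422, 245.2662353515625), 82.7919692993164)
23 34 [336. 130.] 13 [ 819.  -114.3   27.9] ((818.2774658203125, -114.19779968261719), (29.580944061279297, 1.096933364868164), 4.97198486328125)
23 34 [414. 132.] 24 [ 811.8 -312.7   28.5] ((812.63671875, -314.6005554199219), (3.101250171661377, 39.098453521728516), 6.977776527404785)
23 34 [209. 134.] 35 [812.9 211.2  28.5] ((812.8062133789062, 210.20681762695312), (55.41926574707031, 3.4258222579956055), 88.52777862548828)
23 34 [242. 133.] 51 [812.8 125.9  28.9] ((812.453857421875, 124.5347671508789), 
[... 11690 characters left out ...]
[ 50. 223.] 399 [579.6 568.2  82.3] ((615.572021484375, 562.7403564453125), (164.3504180908203, 342.6459045410156), 79.49793243408203)
75 90 [148. 159.] 130 [729.2 347.1  83.3] ((729.259521484375, 347.8546142578125), (63.22770309448242, 78.54524230957031), 34.04779815673828)
75 90 [163. 179.] 95 [680.3 308.9  83.5] ((684.4043579101562, 311.5430908203125), (27.333436965942383, 75.41490936279297), 45.95314025878906)
75 90 [294. 218.] 43 [581.7   1.3  83.6] ((582.4627685546875, 1.2594866752624512), (22.83194923400879, 9.842516899108887), 16.384489059448242)
75 90 [ 36. 349.] 219 [295.1 576.9  82.3] ((310.9883728027344, 589.1259765625), (169.05255126953125, 66.82891845703125), 34.59042739868164)
```

View pics/c1.png

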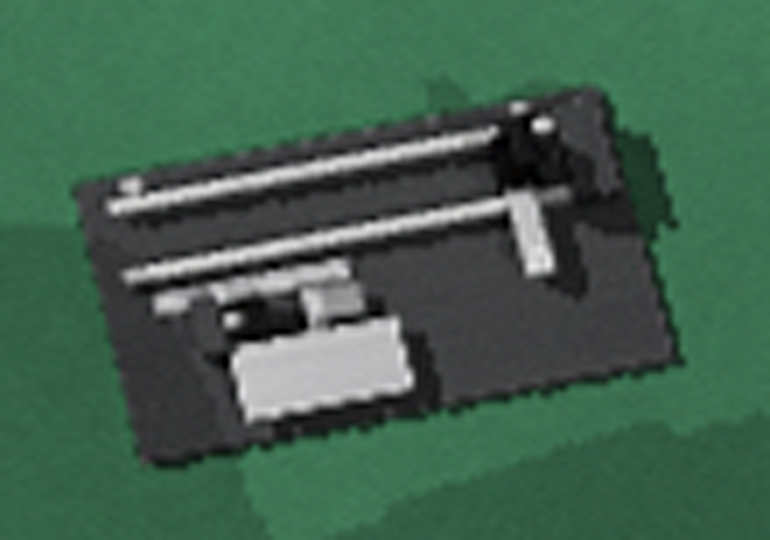

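View pics/c2.png

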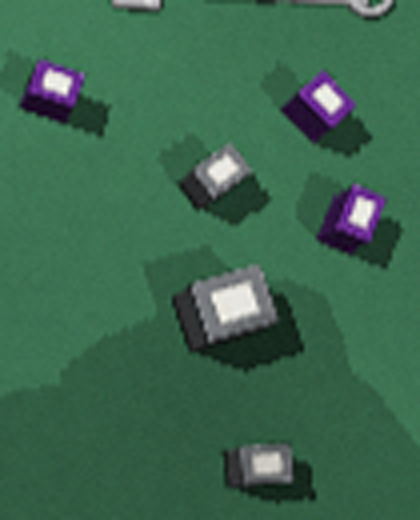

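Candidates in the top view: grey relays at (386,208) and (397,281), the big grey one at (388,241), and purple look-alikes at (344,186), (411,190) and (420,218). The crops confirm I want the greys at (386,208) and (397,281), both 22x31 mm with tops at 43.5 mm. In the first crop the stop and handle are at the right end and the release pad at lower left; track yaw is about 12°.

```bash
cat >> h.py <<'E'
from scipy.spatial.transform import Rotation as Ro
TY=12.0
tx=np.array([np.cos(np.radians(TY)),np.sin(np.radians(TY))]);ty=np.array([-tx[1],tx[0]])
ST=np.array([585.4,-15.8])
def tr(x,y): return ST+x*tx+y*ty      # track coords rel. stop face -> world
def inv(w): d=np.asarray(w)[...,:2]-ST; return np.stack([d@tx,d@ty],-1)
def rel(xy,z,yaw,s=None):
    s=s or state();R=Ro.from_quat(s['eef_rot'])
    T=Ro.from_euler('z',yaw,degrees=True)*Ro.from_euler('x',180,degrees=True)
    d=R.inv().apply(np.array([*xy,z])-s['position']);r=(R.inv()*T).as_rotvec(degrees=True)/10
    print('shift',d.round(1),'turn',r.round(2),'pos',s['position'].round(1),'F',s['contact_force'].round(2),'t',round(s['time'],2),'gap',round(s['finger_gap'],1))
E
python3 -c "
from h import *
print(inv([582.46,1.26]),inv([506,74.3]),inv([567.5,72.7]))
rel(tr(0,17),150,12);rel(tr(0,17),150,192)"
```

```text
[ 0.6712195  17.29845844] [-58.93207616 104.63928708] [ 0.89134258 90.28768193]
shift [ 539.8 -282.5  103.2] turn [-0.01  0.    1.  ] pos [ 187.1 -463.4  252.9] F [0.32 0.48 0.69] t 0.1 gap 85.0
shift [ 539.8 -282.5  103.2] turn [-0.0e+00 -1.0e-02 -1.7e+01] pos [ 187.1 -463.4  252.9] F [0.32 0.48 0.69] t 0.1 gap 85.0
```

>>> send_rows(commands="0 0 0 0 0 1 -1;0 0 0 0 0 1 -1", newtons=40)

```text
time: 0.35
position: [187.2, -463.5, 253.1]
eef_rot: [0.994, 0.105, -0.0, -0.0]
contact_force: [0.9, -0.0, -0.0]
finger_gap: 85.4
gripper_force: 0.0
```

```bash
python3 -c "
from h import *
print(state()['joints'].round(3));rel(tr(0,17),150,12);rel(tr(0,17),150,192)"
```

```text
[-1.187  0.213 -0.035  1.323  0.     1.745]
shift [ 482.8 -371.8  103.2] turn [-0.  0.  0.] pos [ 187.2 -463.5  253.1] F [ 0.91 -0.05 -0.01] t 0.35 gap 85.4
shift [ 482.8 -371.8  103.2] turn [ -0.  -0. -18.] pos [ 187.2 -463.5  253.1] F [ 0.91 -0.05 -0.01] t 0.35 gap 85.4
```

>>> send_rows(commands="480 -370 90 0 0 -8.5 -1;480 -370 90 0 0 -8.5 -1;480 -370 90 0 0 -8.5 -1;480 -370 90 0 0 -8.5 -1;480 -370 90 0 0 -8.5 -1;480 -370 90 0 0 -8.5 -1;480 -370 90 0 0 -8.5 -1;480 -370 90 0 0 -8.5 -1")

```text
time: 1.35
position: [508.7, -85.0, 179.6]
eef_rot: [0.659, 0.752, 0.0, 0.0]
contact_force: [0.7, -1.7, 0.9]
finger_gap: 85.5
gripper_force: 0.0
```

```bash
python3 -c "
from h import *
print(state()['joints'].round(3));rel(tr(0,17),150,192)"
```

```text
[-0.165  0.27  -0.148  1.152 -0.     1.272]
shift [75.4 83.8 29.6] turn [ 0.    0.   -9.44] pos [508.7 -85.  179.6] F [ 0.68 -1.7   0.86] t 1.35 gap 85.5
```

>>> send_rows(commands="75 84 5 0 0 -9.44 -1;75 84 5 0 0 -9.44 -1;75 84 5 0 0 -9.44 -1;75 84 5 0 0 -9.44 -1;75 84 5 0 0 -9.44 -1;75 84 5 0 0 -9.44 -1;75 84 5 0 0 -9.44 -1;75 84 5 0 0 -9.44 -1")

```text
time: 2.35
position: [581.8, -2.2, 174.6]
eef_rot: [-0.031, 1.0, 0.0, -0.0]
contact_force: [-0.0, -0.5, 0.1]
finger_gap: 85.4
gripper_force: 0.0
```

>>> send_rows(commands="0 0 0 0 0 -1 -1;0 0 0 0 0 -1 -1")

```text
time: 2.6
position: [581.8, -2.2, 174.7]
eef_rot: [-0.114, 0.993, 0.0, -0.0]
contact_force: [-0.8, -1.1, -0.2]
finger_gap: 85.6
gripper_force: 0.0
```

```bash
python3 -c "
from h import *
print(state()['joints'].round(3));rel(tr(0,17),73,192)
s=state();p,d=capture('wrist');save('w1.png',p);np.savez('w1.npz',p=p,d=d,pos=s['position'],q=s['eef_rot'])"
```

```text
[-0.004  0.406  0.032  1.197  0.    -0.232]
shift [ -0.8   2.9 101.7] turn [ 0.   -0.    0.11] pos [581.8  -2.2 174.7] F [-0.84 -1.15 -0.16] t 2.6 gap 85.6
```

View pics/w1.png

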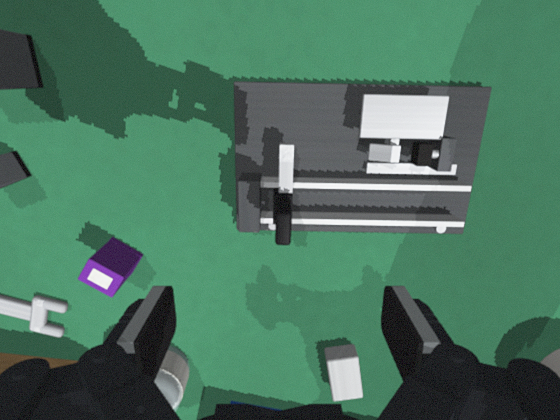

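The wrist view shows the handle at (284,215), the pad at (405,117), and the walls near rows 187 and 224. I'll measure the same features with the wrist depth.

```bash
cat >> h.py <<'E'
def wcloud(s,d):
    c=camera_info('wrist');v,u=np.mgrid[:420,:560]
    P=np.stack([(u-c['cx'])/c['fx']*d,(v-c['cy'])/c['fy']*d,d],-1)@c['mount'][:3,:3].T+c['mount'][:3,3]
    W=Ro.from_quat(s['eef_rot']).apply(P.reshape(-1,3)).reshape(P.shape)+s['position'];W[d==0]=np.nan
    return W
def blobs(W,bands,mn=60):
    Z=W[...,2]
    for lo,hi in bands:
      n,l,st,c=cv2.connectedComponentsWithStats(((Z>lo)&(Z<hi)).astype(np.uint8))
      for i in range(1,n):
        if st[i,4]>mn:
          q=W[l==i]; r=cv2.minAreaRect(q[:,:2].astype(np.float32))
          if np.hypot(*(inv(r[0])-[0,50]))<130: print(lo,hi,'px',c[i].round(),'n',st[i,4],'z',np.median(q[:,2]).round(1),'w',np.round(r[0],1),'size',np.round(r[1],1),'ang',round(r[2],2),'track',inv(r[0]).round(1))
E
python3 -c "
from h import *
z=np.load('w1.npz');W=wcloud(dict(eef_rot=z['q'],position=z['pos']),z['d'])
blobs(W,((25,31),(38,42),(81,88)))"
```

```text
25 31 px [403. 121.] n 3694 z 30.0 w [509.   75.1] size [52.7 68.8] ang 11.3 track [-55.8 104.8]
25 31 px [417. 152.] n 77 z 28.4 w [519.1  87.6] size [ 8.7 18.7] ang 70.45 track [-43.3 114.9]
25 31 px [269. 184.] n 110 z 28.2 w [568.8 -12.6] size [ 4.4 13. ] ang 12.52 track [-15.6   6.5]
25 31 px [381. 186.] n 1097 z 28.1 w [551.  71.] size [  4.9 135.4] ang 12.0 track [-15.6  92. ]
25 31 px [266. 220.] n 77 z 28.1 w [597.6  -8.6] size [4.5 8.8] ang 11.84 track [13.4  4.5]
25 31 px [378. 222.] n 1063 z 28.1 w [579.2  77.1] size [  5.3 135.4] ang 12.05 track [13.3 92.2]
38 42 px [249. 206.] n 1110 z 40.3 w [586.1 -24.4] size [40.6 15.8] ang 12.12 track [-1.1 -8.5]
81 88 px [283. 228.] n 519 z 84.5 w [5.805e+02 2.000e-01] size [22.1  9.9] ang 11.08 track [-1.5 16.7]
```

>>> send_rows(commands="0 3 25 0 0 0.11 -1;0 3 50 0 0 0.11 -1;0 3 75 0 0 0.11 -1;0 3 95 0 0 0.11 -1;0 3 101 0 0 0.11 -1;0 3 101 0 0 0.11 -1")

```text
time: 3.4
position: [581.2, 0.7, 74.0]
eef_rot: [-0.103, 0.995, 0.0, -0.0]
contact_force: [0.3, 0.1, 1.7]
finger_gap: 85.5
gripper_force: 0.0
```

>>> send_rows(commands="0 0 0 0 0 0 1;0 0 0 0 0 0 1;0 0 0 0 0 0 1;0 0 0 0 0 0 1;0 0 0 0 0 0 1;0 0 0 0 0 0 1")

```text
time: 4.15
position: [581.3, 0.7, 74.1]
eef_rot: [-0.103, 0.995, -0.0, 0.0]
contact_force: [-1.2, -0.5, 5.4]
finger_gap: 9.4
gripper_force: 43.0
```

>>> send_rows(commands="0 6 0 0 0 0 1;0 14 0 0 0 0 1;0 22 0 0 0 0 1;0.1 30 0 0 0 0 1;0.2 38 0 0 0 0 1;0.2 44 0 0 0 0 1;0.2 48 0 0 0 0 1;0.2 48 0 0 0 0 1")

```text
time: 5.15
position: [571.2, 47.9, 74.1]
eef_rot: [-0.103, 0.995, -0.0, 0.0]
contact_force: [-0.7, -4.0, 4.5]
finger_gap: 9.4
gripper_force: 43.2
```

>>> send_rows(commands="0 4 0 0 0 0 1;0 9 0 0 0 0 1;0 14 0 0 0 0 1;0.1 17 0 0 0 0 1;0.1 18 0 0 0 0 1;0.1 18 0 0 0 0 1")

```text
time: 5.9
position: [567.6, 64.9, 74.1]
eef_rot: [-0.103, 0.995, -0.001, 0.0]
contact_force: [0.5, -5.8, 4.7]
finger_gap: 9.5
gripper_force: 43.3
```

>>> send_rows(commands="0 1.5 0 0 0 0 1;0 2.5 0 0 0 0 1;0 2.5 0 0 0 0 1")

```text
time: 6.28
position: [567.1, 67.2, 74.0]
eef_rot: [-0.103, 0.995, -0.001, 0.0]
contact_force: [-0.2, -7.5, 4.5]
finger_gap: 9.6
gripper_force: 43.3
```

>>> send_rows(commands="0 1 0 0 0 0 1;0 2 0 0 0 0 1;0 2 0 0 0 0 1")

```text
time: 6.65
position: [566.7, 69.1, 74.1]
eef_rot: [-0.103, 0.995, -0.001, 0.0]
contact_force: [1.8, -8.2, 4.7]
finger_gap: 9.4
gripper_force: 43.3
```

Gradual rise, which looks like the ramp. I'll continue.

>>> send_rows(commands="0 1 0 0 0 0 1;0 2 0 0 0 0 1;0 2 0 0 0 0 1")

```text
time: 7.02
position: [566.3, 71.3, 74.1]
eef_rot: [-0.103, 0.995, -0.001, 0.0]
contact_force: [0.4, -6.5, 5.5]
finger_gap: 9.5
gripper_force: 43.3
```

>>> send_rows(commands="0 1 0 0 0 0 1;0 2 0 0 0 0 1;0 2 0 0 0 0 1")

```text
time: 7.4
position: [565.9, 73.3, 74.1]
eef_rot: [-0.103, 0.995, -0.001, 0.0]
contact_force: [1.1, -5.4, 5.6]
finger_gap: 9.2
gripper_force: 43.2
```

>>> send_rows(commands="0 1 0 0 0 0 1;0 1 0 0 0 0 1;0 1 0 0 0 0 1")

```text
time: 7.78
position: [565.6, 74.2, 74.1]
eef_rot: [-0.103, 0.995, -0.001, 0.0]
contact_force: [1.0, -6.5, 6.0]
finger_gap: 9.6
gripper_force: 43.2
```

>>> send_rows(commands="0 1 0 0 0 0 1;0 1 0 0 0 0 1;0 1 0 0 0 0 1")

```text
time: 8.15
position: [565.4, 75.2, 74.0]
eef_rot: [-0.103, 0.995, -0.001, 0.0]
contact_force: [0.5, -6.6, 4.7]
finger_gap: 9.5
gripper_force: 43.2
```

>>> send_rows(commands="0 1 0 0 0 0 1;0 1 0 0 0 0 1;0 1 0 0 0 0 1")

```text
time: 8.52
position: [565.3, 76.2, 74.1]
eef_rot: [-0.103, 0.995, -0.001, 0.0]
contact_force: [0.2, -6.9, 4.6]
finger_gap: 9.5
gripper_force: 43.2
```

>>> send_rows(commands="0 1 0 0 0 0 1;0 1.5 0 0 0 0 1;0 1.5 0 0 0 0 1")

```text
time: 8.9
position: [564.9, 77.6, 74.0]
eef_rot: [-0.103, 0.995, -0.001, 0.0]
contact_force: [-0.5, -6.4, 4.3]
finger_gap: 9.4
gripper_force: 43.2
```

>>> send_rows(commands="0 1 0 0 0 0 1;0 2 0 0 0 0 1;0 2 0 0 0 0 1")

```text
time: 9.28
position: [564.5, 79.6, 74.1]
eef_rot: [-0.103, 0.995, -0.001, 0.0]
contact_force: [1.2, -6.3, 5.9]
finger_gap: 9.6
gripper_force: 43.2
```

>>> send_rows(commands="0 1 0 0 0 0 1;0 2 0 0 0 0 1;0 2 0 0 0 0 1")

```text
time: 9.65
position: [564.1, 81.6, 74.1]
eef_rot: [-0.103, 0.995, -0.001, 0.0]
contact_force: [-0.4, -6.3, 5.3]
finger_gap: 9.4
gripper_force: 43.2
```

>>> send_rows(commands="0 1 0 0 0 0 1;0 2 0 0 0 0 1;0 2 0 0 0 0 1")

```text
time: 10.02
position: [563.7, 83.5, 74.1]
eef_rot: [-0.103, 0.995, -0.001, 0.0]
contact_force: [0.4, -7.5, 4.7]
finger_gap: 9.3
gripper_force: 43.2
```

>>> send_rows(commands="0 1 0 0 0 0 1;0 2 0 0 0 0 1;0 2 0 0 0 0 1")

```text
time: 10.4
position: [563.2, 85.5, 74.0]
eef_rot: [-0.103, 0.995, -0.001, 0.0]
contact_force: [0.6, -5.8, 5.9]
finger_gap: 9.3
gripper_force: 43.2
```

>>> send_rows(commands="0 1 0 0 0 0 1;0 2 0 0 0 0 1;0 2 0 0 0 0 1")

```text
time: 10.78
position: [562.8, 87.6, 74.1]
eef_rot: [-0.103, 0.995, -0.0, 0.0]
contact_force: [-0.6, -5.7, 5.7]
finger_gap: 9.5
gripper_force: 43.3
```

>>> send_rows(commands="0 1 0 0 0 0 1;0 2 0 0 0 0 1;0 2 0 0 0 0 1")

```text
time: 11.15
position: [562.4, 89.3, 74.0]
eef_rot: [-0.103, 0.995, -0.001, 0.0]
contact_force: [1.6, -7.5, 5.6]
finger_gap: 8.9
gripper_force: 43.3
```

>>> send_rows(commands="0 1 0 0 0 0 1;0 1 0 0 0 0 1;0 1 0 0 0 0 1")

```text
time: 11.52
position: [562.3, 89.9, 74.0]
eef_rot: [-0.103, 0.995, -0.001, 0.0]
contact_force: [0.5, -9.8, 5.9]
finger_gap: 9.7
gripper_force: 43.3
```

>>> send_rows(commands="0 0.8 0 0 0 0 1;0 0.8 0 0 0 0 1;0 0.8 0 0 0 0 1")

```text
time: 11.9
position: [562.2, 90.5, 74.0]
eef_rot: [-0.103, 0.995, -0.001, 0.0]
contact_force: [2.6, -12.3, 5.7]
finger_gap: 9.5
gripper_force: 43.3
```

That is about 4 N/mm, so it's the bumper. I'll ease off and see whether the catch takes the load.

>>> send_rows(commands="0 -1 0 0 0 0 1;0 -2 0 0 0 0 1;0 -3 0 0 0 0 1;0 -4 0 0 0 0 1;0 -4 0 0 0 0 1")

```text
time: 12.52
position: [562.8, 87.3, 74.0]
eef_rot: [-0.103, 0.995, -0.0, 0.0]
contact_force: [-0.4, -5.3, 6.6]
finger_gap: 9.2
gripper_force: 43.3
```

>>> send_rows(commands="0 -1 0 0 0 0 1;0 -1.5 0 0 0 0 1;0 -2 0 0 0 0 1;0 -2 0 0 0 0 1")

```text
time: 13.02
position: [563.1, 86.0, 74.0]
eef_rot: [-0.103, 0.995, 0.0, 0.0]
contact_force: [-0.2, 0.2, 6.0]
finger_gap: 9.3
gripper_force: 43.3
```

The catch holds. Now I'll let go, with a slow opening, and rise.

>>> send_rows(commands="0 0 0 0 0 0 -0.2;0 0 0 0 0 0 -1;0 0 0 0 0 0 -1;0 0 0 0 0 0 -1;0 0 0 0 0 0 -1;0 0 0 0 0 0 -1;0 0 0 0 0 0 -1")

```text
time: 13.9
position: [563.1, 85.6, 73.8]
eef_rot: [-0.103, 0.995, -0.0, -0.0]
contact_force: [-0.3, -1.0, -0.4]
finger_gap: 85.5
gripper_force: 0.0
```

>>> send_rows(commands="0 0 30 0 0 0 -1;0 0 -60 0 0 0 -1;0 0 -110 0 0 0 -1;0 0 -110 0 0 0 -1")

```text
time: 14.4
position: [564.8, 85.8, 188.1]
eef_rot: [-0.103, 0.995, 0.0, 0.003]
contact_force: [-0.0, 0.3, -0.2]
finger_gap: 85.6
gripper_force: 0.0
```

My first row had a sign slip: it sent the tool down 30 mm before rising. I'll check the scene before going on.

```bash
python3 -c "
from h import *
s=state();p,d=capture('wrist');save('w2.png',p);W=wcloud(s,d);blobs(W,((25,31),(38,42),(81,88)))
p,d,W=cloud('top');save('t2.png',p);print('top');blobs(W,((25,31),(36,43),(81,88)),20)
print(s['joints'].round(2));rel((436.1,-238.7),150,94)"
```

```text
25 31 px [275. 112.] n 3135 z 30.1 w [506.8  73.8] size [46.7 66. ] ang 11.87 track [-58.3 104. ]
25 31 px [310. 146.] n 73 z 29.4 w [522.9 101.1] size [14.6  5.6] ang 15.06 track [-36.9 127.4]
25 31 px [206. 193.] n 1596 z 28.2 w [576.6  25.6] size [ 39.1 115.5] ang 10.11 track [ 0.  42.3]
25 31 px [319. 177.] n 342 z 28.1 w [541.7 113.5] size [ 4.  47.9] ang 12.08 track [-15.9 135.5]
25 31 px [318. 211.] n 352 z 28.1 w [570.1 119.7] size [ 4.8 47.8] ang 11.93 track [ 13.2 135.7]
38 42 px [134. 198.] n 1056 z 40.3 w [585.7 -23.8] size [39.9 17.1] ang 13.09 track [-1.3 -7.9]
81 88 px [279. 218.] n 470 z 84.5 w [562.3  85.2] size [21.4  9.4] ang 11.85 track [ -1.6 103.6]
top
[ 0.15  0.37  0.02  1.21  0.   -0.06]
shift [ 191.9 -291.3   35. ] turn [0.01 0.01 9.78] pos [564.1  85.7 185.5] F [ 0.49  0.15 -0.42] t 14.5 gap 85.2
```

View pics/w2.png

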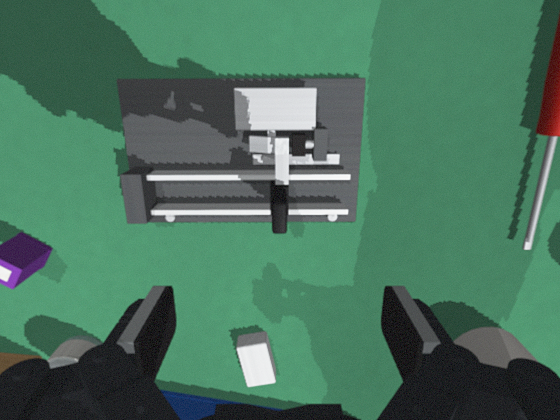

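Follower is held back at about 97 mm and nothing is disturbed. Going for the near relay.

>>> send_rows(commands="192 -291 20 0 0 9.78 -1;192 -291 20 0 0 9.78 -1;192 -291 20 0 0 9.78 -1;192 -291 20 0 0 9.78 -1;192 -291 20 0 0 9.78 -1;192 -291 20 0 0 9.78 -1;192 -291 20 0 0 9.78 -1;192 -291 20 0 0 9.78 -1")

```text
time: 15.5
position: [433.7, -238.7, 161.9]
eef_rot: [0.606, 0.796, -0.0, -0.001]
contact_force: [0.3, -0.0, -0.2]
finger_gap: 85.4
gripper_force: 0.0
```

>>> send_rows(commands="0 0 20 0 0 1.2 -1;0 0 20 0 0 1.2 -1")

```text
time: 15.75
position: [433.3, -237.8, 141.4]
eef_rot: [0.683, 0.731, -0.001, -0.002]
contact_force: [-0.8, -0.3, 0.2]
finger_gap: 85.4
gripper_force: 0.0
```

```bash
python3 -c "
from h import *
s=state()
p,d,W=cloud('top');Z=W[...,2]
m=((Z>37)&(Z<47)&(abs(W[...,0]-436)<40)&(abs(W[...,1]+238)<40));print(m.sum())
p,d=capture('wrist');W=wcloud(s,d);Z=W[...,2]
m=((Z>37)&(Z<47)&(np.hypot(W[...,0]-436,W[...,1]+238)<40));q=W[m];print(m.sum(),cv2.minAreaRect(q[:,:2].astype(np.float32)))
rel((436.1,-238.7),43,94)"
```

```text
112
1540 ((433.9512023925781, -239.24465942382812), (21.869112014770508, 30.600126266479492), 3.2843220233917236)
shift [ -0.6   1.8 100.3] turn [-0.01 -0.    0.01] pos [ 434.4 -238.3  143.3] F [-0.04  0.64  0.44] t 15.85 gap 85.5
```

>>> send_rows(commands="-0.5 0 40 0 0 0 -1;-0.5 0 80 0 0 0 -1;-0.5 0 96 0 0 0 -1;-0.5 0 100 0 0 0 -1;-0.5 0 100 0 0 0 -1;-0.5 0 100 0 0 0 -1")

```text
time: 16.6
position: [435.5, -239.4, 44.8]
eef_rot: [0.682, 0.731, 0.0, 0.001]
contact_force: [1.2, -0.8, 0.4]
finger_gap: 85.3
gripper_force: 0.0
```

>>> send_rows(commands="0 0 0 0 0 0 1;0 0 0 0 0 0 1;0 0 0 0 0 0 1;0 0 0 0 0 0 1;0 0 0 0 0 0 1", newtons=30)

```text
time: 17.23
position: [435.0, -239.1, 44.0]
eef_rot: [0.683, 0.731, 0.0, 0.0]
contact_force: [-1.3, 1.3, 4.8]
finger_gap: 21.6
gripper_force: 31.0
```

>>> send_rows(commands="0 0 -40 0 0 0 1;0 0 -80 0 0 0 1;0 0 -100 0 0 0 1;0 0 -100 0 0 0 1")

```text
time: 17.73
position: [435.7, -239.5, 144.9]
eef_rot: [0.683, 0.731, 0.0, 0.001]
contact_force: [0.4, -0.4, -1.7]
finger_gap: 21.1
gripper_force: 30.4
```

```bash
python3 -c "
from h import *
s=state();print(s['gripper_force']);rel(tr(-1.15,20),130,102)"
```

```text
30.373944640159607
shift [232.7 160.6  15. ] turn [ 0.01  0.01 -0.81] pos [ 435.7 -239.5  144.9] F [ 0.42 -0.35 -1.67] t 17.73 gap 21.1
```

>>> send_rows(commands="233 160 0 0 0 -0.81 1;233 160 0 0 0 -0.81 1;233 160 0 0 0 -0.81 1;233 160 0 0 0 -0.81 1;233 160 0 0 0 -0.81 1;233 160 0 0 0 -0.81 1;233 160 15 0 0 -0.81 1")

```text
time: 18.6
position: [578.7, 3.9, 128.0]
eef_rot: [0.629, 0.777, -0.0, 0.0]
contact_force: [-0.9, -0.3, -0.9]
finger_gap: 21.5
gripper_force: 30.4
```

```bash
cat >> h.py <<'E'
def look(name):
    s=state();p,d=capture('wrist');save(name,p);np.savez('last.npz',p=p,d=d)
    rel(tr(-1.15,20),100,102,s)
    W=wcloud(s,d);blobs(W,((26,30),(38,42),(81,88)))
    c=camera_info('wrist');v,u=np.mgrid[:420,:560]
    P=np.stack([(u-c['cx'])/c['fx']*d,(v-c['cy'])/c['fy']*d,d],-1)@c['mount'][:3,:3].T+c['mount'][:3,3]
    m=(abs(P[...,1])<30)&(abs(P[...,0])<22)&(P[...,2]>-35)&(P[...,2]<60)&(d>0)
    for z in range(0,50,6):
        q=P[m&(abs(P[...,2]-z)<3)]
        if len(q)>20: print('tool z',z,'n',len(q),'y',np.percentile(q[:,1],[1,50,99]).round(1),'x',np.percentile(q[:,0],[1,99]).round(1))
E
python3 -c "
from h import *
look('w3.png')"
```

```text
shift [-0.7  1.3 28. ] turn [ 0.  0. -0.] pos [578.7   3.9 128. ] F [-0.86 -0.26 -0.87] t 18.6 gap 21.5
26 30 px [253.  37.] n 576 z 28.3 w [543.  108.1] size [ 4.1 38.1] ang 11.94 track [-15.7 130. ]
26 30 px [304. 121.] n 1612 z 28.2 w [583.4  59.2] size [  6.8 151.1] ang 13.39 track [13.6 73.8]
26 30 px [194.  69.] n 454 z 29.0 w [512.9  86.7] size [47.  22.9] ang 74.73 track [-49.6 115.3]
26 30 px [169.  42.] n 75 z 29.5 w [497.9  95.9] size [9.8 6.2] ang 11.5 track [-62.4 127.4]
26 30 px [141.  61.] n 109 z 29.6 w [484.   84.2] size [ 8.5 11.6] ang 0.56 track [-78.4 118.9]
26 30 px [167.  72.] n 107 z 29.6 w [499.2  82.1] size [13.8  8.3] ang 1.86 track [-64.  113.7]
26 30 px [156.  99.] n 67 z 29.6 w [495.   65.8] size [12.6  5.5] ang 12.07 track [-71.4  98.6]
26 30 px [256. 167.] n 939 z 28.3 w [558.5  35.3] size [ 4.1 89.4] ang 12.05 track [-15.7  55.5]
26 30 px [212. 116.] n 247 z 27.9 w [526.1  65.3] size [12.4 13.7] ang 11.91 track [-41.2  91.7]
26 30 px [161. 110.] n 81 z 29.6 w [497.9  59.2] size [9.9 8.3] ang 18.75 track [-70.   91.5]
26 30 px [169. 133.] n 96 z 29.6 w [504.4  48.5] size [15.   8.8] ang 89.14 track [-65.9  79.7]
81 88 px [280.  90.] n 1236 z 84.5 w [562.8  85.2] size [21.8  9.9] ang 11.99 track [ -1.1 103.5]
81 88 px [278. 240.] n 91 z 87.0 w [576.2  18.2] size [22.3  1.1] ang 12.59 track [-1.9 35.2]
tool z 0 n 4412 y [-21.8   0.4  23. ] x [-14.6  14.7]
tool z 6 n 881 y [-23.2   0.8  24.4] x [ 5.6 15. ]
tool z 12 n 761 y [-22.7   0.4  24. ] x [ 5.7 14.9]
tool z 18 n 424 y [-16.3   0.8  18.8] x [ 6.1 14.9]
tool z 24 n 296 y [-10.    0.8  11.2] x [13.7 15. ]
tool z 30 n 262 y [-10.2   0.4  11.2] x [13.6 14.9]
tool z 36 n 262 y [-10.5  -0.1  11.2] x [13.6 15. ]
tool z 42 n 126 y [-10.3   0.6  11.5] x [14. 15.]
```

View pics/w3.png

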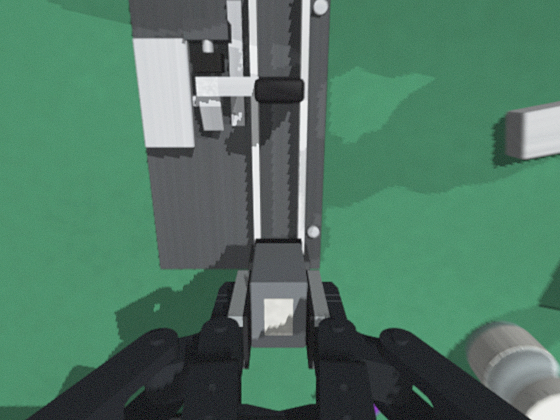

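The held relay, with its top at (278,315), sits about 0.7 mm to the -x side of the channel centre. I'll lower it to just above the walls and measure again.

>>> send_rows(commands="0 0.7 25 0 0 0 1;0 0.7 44 0 0 0 1;0 0.7 50 0 0 0 1;0 0.7 50 0 0 0 1;0 0.7 50 0 0 0 1")

```text
time: 19.27
position: [579.8, 4.1, 79.5]
eef_rot: [0.63, 0.777, 0.0, 0.0]
contact_force: [0.0, -0.6, -0.0]
finger_gap: 21.0
gripper_force: 30.4
```

```bash
python3 -c "
from h import *
look('w4.png')"
```

```text
shift [ -0.7   0.2 -20.5] turn [ 0.01  0.   -0.  ] pos [579.8   4.1  79.5] F [ 0.04 -0.55 -0.  ] t 19.27 gap 21.0
26 30 px [190.  28.] n 231 z 28.8 w [521.8 103.5] size [22.7  9.8] ang 36.98 track [-37.4 129.9]
26 30 px [243.  36.] n 698 z 28.1 w [544.  103.5] size [ 4.1 28.5] ang 11.95 track [-15.7 125.3]
26 30 px [311.  38.] n 748 z 28.2 w [573.2 105.2] size [ 4.2 36.5] ang 12.12 track [ 13.3 120.9]
26 30 px [107.  31.] n 123 z 29.6 w [486.7  92.9] size [7.3 9.1] ang 84.08 track [-73.9 126.8]
26 30 px [156.  86.] n 1132 z 29.4 w [509.2  71.1] size [17.6 60.6] ang 16.37 track [-56.5 100.8]
26 30 px [196.  60.] n 81 z 27.9 w [523.7  88.2] size [18.3  8.6] ang 45.06 track [-38.7 114.5]
26 30 px [118.  76.] n 213 z 29.6 w [492.   76.2] size [19.6  7.7] ang 9.48 track [-72.2 109.4]
26 30 px [116.  89.] n 101 z 29.7 w [492.3  71. ] size [9.1 6.8] ang 44.1 track [-73.  104.3]
26 30 px [307. 182.] n 1349 z 28.2 w [586.4  43.5] size [ 4.2 88.2] ang 12.13 track [13.3 57.7]
26 30 px [192. 123.] n 423 z 28.0 w [526.   65.7] size [12.4 16.2] ang 11.89 track [-41.1  92. ]
26 30 px [248. 184.] n 
[... 520 characters left out ...]
9.9] ang 11.88 track [ -1.3 103.6]
81 88 px [322. 308.] n 448 z 84.7 w [597.4   7.9] size [13.7 22.8] ang 11.68 track [16.7 20.7]
81 88 px [235. 308.] n 444 z 84.6 w [5.635e+02 1.000e-01] size [13.6 23.4] ang 12.2 track [-18.1  20.1]
tool z 0 n 4408 y [-21.7   0.4  23. ] x [-14.6  14.7]
tool z 6 n 881 y [-23.3   0.8  24.5] x [ 5.6 15. ]
tool z 12 n 757 y [-22.7   0.4  24. ] x [ 5.7 15. ]
tool z 18 n 433 y [-16.2   0.8  17.8] x [ 7.1 14.9]
tool z 24 n 285 y [-10.    0.4  11.1] x [13.6 15. ]
tool z 30 n 263 y [-10.1   0.4  11.2] x [13.5 14.9]
tool z 36 n 259 y [-10.5   0.4  11.3] x [13.5 15. ]
tool z 42 n 131 y [-10.5   0.9  11.5] x [14. 15.]
tool z 48 n 237 y [-16.2 -12.6  16.5] x [-5.6 21.7]
```

>>> send_rows(commands="0 -0.3 8 0 0 0 1;0 -0.3 14 0 0 0 1;0 -0.3 20 0 0 0 1;0 -0.3 24 0 0 0 1;0 -0.3 25 0 0 0 1;0 -0.3 25 0 0 0 1")

```text
time: 20.08
position: [579.0, 4.3, 54.0]
eef_rot: [0.629, 0.777, -0.0, -0.0]
contact_force: [-3.6, 0.9, 4.0]
finger_gap: 21.4
gripper_force: 31.1
```

>>> send_rows(commands="0 0 0 0 0 0 -0.2;0 0 0 0 0 0 -0.2;0 0 0 0 0 0 -0.2;0 0 0 0 0 0 -0.2;0 0 -20 0 0 0 -0.2;0 0 -70 0 0 0 -0.2;0 0 -100 0 0 0 -0.2;0 0 -100 0 0 0 -1")

```text
time: 21.08
position: [580.5, 4.3, 156.3]
eef_rot: [0.629, 0.777, 0.001, 0.002]
contact_force: [0.7, -0.9, -0.0]
finger_gap: 67.7
gripper_force: 0.0
```

```bash
python3 -c "
from h import *
p,d,W=cloud('top');Z=W[...,2]
blobs(W,((46,62),(81,88)),15)
m=((Z>37)&(Z<47)&(np.hypot(W[...,0]-613,W[...,1]+221)<40));print(m.sum(),cv2.minAreaRect(W[m][:,:2].astype(np.float32)) if m.sum() else '')
print(state()['joints'].round(2))
for y in(123.7,): rel((611,-221.6),150,y)"
```

```text
108 ((613.3048095703125, -222.0375213623047), (21.896223068237305, 31.163864135742188), 34.02405548095703)
[ 0.01  0.41 -0.02  1.14 -0.    1.37]
shift [-227.5  -16.3    4.6] turn [ 0.01  0.   -2.17] pos [579.7   4.3 154.5] F [-0.04 -0.62 -1.43] t 21.12 gap 74.6
```

>>> send_rows(commands="-228 -16 5 0 0 -2.17 -0.2;-228 -16 5 0 0 -2.17 -0.2;-228 -16 5 0 0 -2.17 -0.2;-228 -16 5 0 0 -2.17 -0.2;-228 -16 5 0 0 -2.17 -0.2;-228 -16 5 0 0 -2.17 -0.2")

```text
time: 21.88
position: [610.3, -221.6, 147.7]
eef_rot: [0.472, 0.882, -0.0, -0.001]
contact_force: [0.5, 0.3, 0.3]
finger_gap: 50.9
gripper_force: 0.0
```

```bash
python3 -c "
from h import *
p,d,W=cloud('top');blobs(W,((48,60),(36,43),(81,88)),15)
s=state();p,d=capture('wrist');W=wcloud(s,d);Z=W[...,2]
m=((Z>37)&(Z<47)&(np.hypot(W[...,0]-611,W[...,1]+221)<35));r=cv2.minAreaRect(W[m][:,:2].astype(np.float32));print(m.sum(),r)
rel(r[0],43,124,s)"
```

```text
48 60 px [292. 221.] n 118 z 54.0 w [581.1   5. ] size [22.1 30. ] ang 11.9 track [ 0.2 21.3]
36 43 px [303. 219.] n 99 z 40.1 w [587.2 -23.3] size [40.  15.9] ang 13.05 track [ 0.2 -7.7]
36 43 px [261. 244.] n 22 z 37.8 w [529.6  79.5] size [19.1 12.2] ang 13.5 track [-34.7 104.8]
81 88 px [258. 226.] n 39 z 83.8 w [564.6  86.3] size [21.9  9.6] ang 13.43 track [  0.9 104.2]
1495 ((611.9718627929688, -223.59815979003906), (22.038108825683594, 30.39836883544922), 34.19365310668945)
shift [-3.100e+00 -1.000e-01  1.051e+02] turn [-0.   -0.01 -0.03] pos [ 610.5 -221.   148.1] F [-0.75  0.93  0.41] t 21.93 gap 51.6
```

Relay 1 stands well in the channel: top at 54 mm, y about 21, aligned. Picking the second.

>>> send_rows(commands="-2.2 0 40 0 0 0 -0.2;-2.2 0 80 0 0 0 -0.2;-2.2 0 98 0 0 0 -0.2;-2.2 0 104 0 0 0 -0.2;-2.2 0 104 0 0 0 -0.2")

```text
time: 22.6
position: [612.3, -223.3, 45.3]
eef_rot: [0.471, 0.882, 0.0, 0.0]
contact_force: [0.7, -0.4, -0.1]
finger_gap: 51.5
gripper_force: 0.0
```

>>> send_rows(commands="0 0 0 0 0 0 1;0 0 0 0 0 0 1;0 0 0 0 0 0 1;0 0 0 0 0 0 1;0 0 0 0 0 0 1")

```text
time: 23.22
position: [612.6, -224.0, 45.9]
eef_rot: [0.472, 0.882, 0.0, 0.001]
contact_force: [-0.1, 0.8, 7.2]
finger_gap: 21.0
gripper_force: 33.4
```

>>> send_rows(commands="0 0 -40 0 0 0 1;0 0 -80 0 0 0 1;0 0 -100 0 0 0 1;0 0 -100 0 0 0 1")

```text
time: 23.72
position: [613.0, -224.3, 146.6]
eef_rot: [0.472, 0.882, 0.0, 0.002]
contact_force: [0.7, 0.2, -1.2]
finger_gap: 21.6
gripper_force: 32.5
```

```bash
python3 -c "
from h import *
rel(tr(-1.8,57),145,102)"
```

```text
shift [242.4 112.1   1.2] turn [0.01 0.01 2.17] pos [ 613.  -224.3  146.6] F [ 0.71  0.18 -1.2 ] t 23.73 gap 21.6
```

>>> send_rows(commands="242 112 0 0 0 2.17 1;242 112 0 0 0 2.17 1;242 112 0 0 0 2.17 1;242 112 0 0 0 2.17 1;242 112 0 0 0 2.17 1;242 112 0 0 0 2.17 1;242 112 0 0 0 2.17 1")

```text
time: 24.6
position: [571.1, 38.5, 144.4]
eef_rot: [0.63, 0.777, -0.0, -0.0]
contact_force: [-1.1, -0.1, -1.5]
finger_gap: 21.4
gripper_force: 32.5
```

```bash
python3 -c "
from h import *
rel(tr(-1.8,57),80,102)"
```

```text
shift [ 0.9  0.9 64.4] turn [-0.    0.   -0.01] pos [571.1  38.5 144.4] F [-1.06 -0.11 -1.47] t 24.6 gap 21.4
```

>>> send_rows(commands="0 1 30 0 0 0 1;0 1 55 0 0 0 1;0 1 63 0 0 0 1;0 1 63 0 0 0 1;0 1 63 0 0 0 1")

```text
time: 25.22
position: [572.7, 39.5, 82.8]
eef_rot: [0.63, 0.777, 0.0, 0.001]
contact_force: [0.5, 0.2, -0.3]
finger_gap: 21.0
gripper_force: 32.5
```

```bash
python3 -c "
from h import *
look('w5.png')" | grep -v 29\\.
```

```text
shift [-36.8  -0.1 -17.2] turn [ 0.01  0.   -0.  ] pos [572.7  39.5  82.8] F [ 0.53  0.21 -0.31] t 25.23 gap 21.0
26 30 px [307. 140.] n 1637 z 28.2 w [576.8  88.4] size [  4.2 111.3] ang 12.14 track [ 13.3 103.7]
26 30 px [245.  98.] n 999 z 28.2 w [542.  112.5] size [ 4.2 48.7] ang 12.03 track [-15.8 134.5]
26 30 px [198. 196.] n 288 z 28.0 w [526.2  64.7] size [12.2 14.3] ang 12.28 track [-41.1  91. ]
26 30 px [249. 240.] n 427 z 28.2 w [556.5  44.5] size [ 4.2 33.8] ang 12.0 track [-15.7  65. ]
38 42 px [277. 236.] n 130 z 40.4 w [569.8  55.1] size [22.4  1.2] ang 11.45 track [-0.5 72.6]
38 42 px [279. 373.] n 1132 z 40.3 w [586.  -24.6] size [39.7 17.2] ang 12.57 track [-1.2 -8.8]
81 88 px [276. 199.] n 1767 z 84.5 w [562.5  85.5] size [22.1  9.9] ang 11.82 track [ -1.3 103.8]
81 88 px [278. 308.] n 3361 z 81.6 w [574.6  43.1] size [39.7 36.5] ang 48.0 track [ 1.7 59.9]
tool z 0 n 4266 y [-21.9   0.4  23. ] x [-13.6  15.7]
tool z 6 n 883 y [-23.2   0.8  24.3] x [ 4.5 16.2]
tool z 12 n 739 y [-22.7   1.2  23.9] x [ 5.6 16.2]
tool z 18 n 432 y [-18.1   0.4  17.7] x [ 5.9 16.2]
tool z 24 n 288 y [-10.1   0.4  11. ] x [14.9 16.1]
tool z 30 n 258 y [-10.2   0.6  11. ] x [14.9 16.2]
tool z 36 n 255 y [-10.4  -0.1  11.1] x [14.9 16.3]
tool z 42 n 203 y [-10.7   0.4  11.4] x [15.1 16.3]
```

View pics/w5.png

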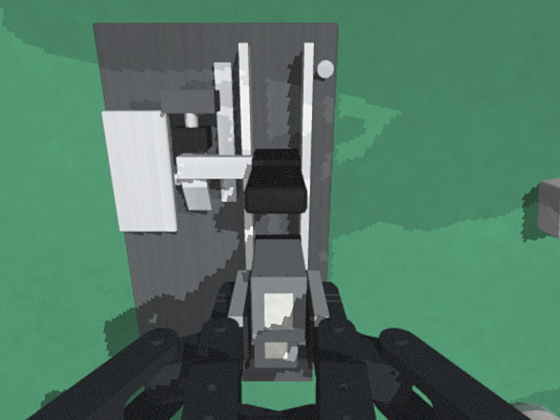

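Both relays and the channel are in view: the held one has its top at (278,305), and relay 1 is behind it at (278,350). Correction is -0.7 mm in y, then lower.

>>> send_rows(commands="0 -0.6 8 0 0 0 1;0 -0.6 14 0 0 0 1;0 -0.6 20 0 0 0 1;0 -0.6 25 0 0 0 1;0 -0.6 27.5 0 0 0 1;0 -0.6 28 0 0 0 1;0 -0.6 28 0 0 0 1")

```text
time: 26.15
position: [571.3, 39.7, 55.7]
eef_rot: [0.629, 0.777, 0.0, 0.0]
contact_force: [-15.8, -1.6, 37.7]
finger_gap: 21.6
gripper_force: 37.5
```

>>> send_rows(commands="0 0 -1.5 0 0 0 1;0 0 -1.5 0 0 0 1")

```text
time: 26.4
position: [571.6, 39.7, 55.8]
eef_rot: [0.629, 0.777, 0.0, 0.0]
contact_force: [-3.8, 0.3, 11.7]
finger_gap: 21.3
gripper_force: 34.0
```

>>> send_rows(commands="0 0 0 0 0 0 -0.2;0 0 0 0 0 0 -0.2;0 0 0 0 0 0 -0.2;0 0 0 0 0 0 -0.2;0 0 -20 0 0 0 -0.2;0 0 -60 0 0 0 -0.2;0 0 -60 0 0 0 -0.2")

```text
time: 27.28
position: [573.1, 39.8, 118.1]
eef_rot: [0.629, 0.777, 0.002, 0.002]
contact_force: [1.0, -0.0, -0.1]
finger_gap: 51.3
gripper_force: 0.0
```

```bash
python3 -c "
from h import *
s=state();p,d=capture('wrist');W=wcloud(s,d);blobs(W,((29,32),(48,60),(81,88)))
print(s['joints'].round(2))
rel(tr(-60,104),100,102,s)"
```

```text
29 32 px [216.  99.] n 102 z 31.7 w [524.2 109.4] size [10.2  7.2] ang 4.44 track [-33.8 135.1]
29 32 px [161. 158.] n 5191 z 30.3 w [498.6  69.8] size [30.4 62.3] ang 12.31 track [-67.1 101.8]
29 32 px [204. 115.] n 104 z 30.1 w [518.8 100.5] size [5.2 8.7] ang 14.64 track [-40.9 127.6]
29 32 px [207. 171.] n 269 z 30.8 w [525.7  67.7] size [12.3  9.5] ang 11.05 track [-41.1  94.1]
48 60 px [275. 155.] n 162 z 54.2 w [561.7  89.8] size [21.   1.1] ang 11.31 track [ -1.2 108.2]
48 60 px [275. 243.] n 2058 z 54.3 w [571.7  40.9] size [21.8 30.5] ang 12.51 track [-1.6 58.3]
48 60 px [275. 301.] n 1807 z 54.3 w [579.4   4.3] size [21.7 30.9] ang 12.42 track [-1.7 20.9]
81 88 px [275. 177.] n 1118 z 84.5 w [562.5  85.4] size [21.7 10.1] ang 11.39 track [ -1.4 103.7]
[ 0.07  0.42 -0.1   1.05 -0.    1.43]
shift [ 47.1 -59.7  17.8] turn [ 0.03  0.   -0.  ] pos [573.1  39.8 118.1] F [ 0.96 -0.   -0.08] t 27.27 gap 51.3
```

Both relays are standing correctly at y ≈ 21 and 58, with tops at 54. The pad is at track (-67,102). I'll go there with the fingers shut.

>>> send_rows(commands="45 -71 0 0 0 0 1;45 -71 0 0 0 0 1;45 -71 0 0 0 0 1;45 -71 0 0 0 0 1;45 -71 25 0 0 0 1;45 -71 50 0 0 0 1;45 -71 58 0 0 0 1;45 -71 58 0 0 0 1")

```text
time: 28.32
position: [492.8, 68.8, 57.2]
eef_rot: [0.63, 0.777, -0.0, -0.0]
contact_force: [-0.1, -0.0, 0.7]
finger_gap: 0.1
gripper_force: 0.0
```

```bash
python3 -c "
from h import *
rel(tr(-71,102),52,102);print(inv(state()['position']))"
```

```text
shift [0.  2.  5.2] turn [-0. -0. -0.] pos [492.8  68.8  57.2] F [-0.09 -0.01  0.71] t 28.32 gap 0.1
[-72.97228534 101.96598166]
```

>>> send_rows(commands="0 1 5 0 0 0 1;0 1 8 0 0 0 1;0 1 10 0 0 0 1;0 1 12 0 0 0 1;0 1 13.5 0 0 0 1;0 1 13.5 0 0 0 1;0 1 13.5 0 0 0 1")

```text
time: 29.2
position: [493.7, 69.2, 44.0]
eef_rot: [0.629, 0.777, 0.0, 0.0]
contact_force: [2.7, 0.1, 2.8]
finger_gap: 0.1
gripper_force: 1.7
```

```bash
python3 -c "
from h import *
p,d,W=cloud('top');blobs(W,((48,60),(81,88)),15)"
```

```text
(no output)
```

Arm hides the top view. Press slightly further, hold, then rise and look.

>>> send_rows(commands="0 0 0.7 0 0 0 1;0 0 0.7 0 0 0 1;0 0 0.7 0 0 0 1;0 0 0.7 0 0 0 1;0 0 0.7 0 0 0 1;0 0 0.7 0 0 0 1")

```text
time: 30.0
position: [493.6, 69.2, 43.2]
eef_rot: [0.629, 0.777, 0.0, 0.0]
contact_force: [2.3, 0.4, 3.6]
finger_gap: 0.4
gripper_force: 1.8
```

>>> send_rows(commands="0 0 -20 0 0 0 1;0 0 -60 0 0 0 1;0 0 -110 0 0 0 1;60 0 -110 0 0 0 1;60 0 -110 0 0 0 1")

```text
time: 30.62
position: [480.0, 130.3, 153.2]
eef_rot: [0.628, 0.778, -0.0, -0.0]
contact_force: [-0.4, -1.3, -0.7]
finger_gap: 0.2
gripper_force: 0.0
```

```bash
python3 -c "
from h import *
p,d,W=cloud('top');blobs(W,((48,60),(81,88)),15)
s=state();p,d=capture('wrist');save('w6.png',p);W=wcloud(s,d);print('wrist');blobs(W,((48,60),(81,88)));rel((400,100),200,102,s)"
```

```text
48 60 px [288. 221.] n 241 z 54.1 w [578.3  19.4] size [22.2 72. ] ang 12.29 track [ 0.4 35.9]
81 88 px [273. 222.] n 35 z 84.6 w [572.3  49.8] size [20.9  9.7] ang 12.64 track [ 0.9 66.9]
wrist
shift [-11.4 -84.5 -47.1] turn [-0.01  0.    0.01] pos [480.2 128.9 152.8] F [-0.43  0.36 -0.46] t 30.68 gap 0.0
```

The handle reads 66.9 mm, so the follower face is about 60 mm back. The relays are in line from the stop with tops at 54 mm, and the robot is clear.

```bash
python3 -c "
from h import *
print(job_done())"
```

```text
the job is handed in; nothing more can be done
None
```

Job handed in at about 31 s; the hand-in returned no verdict. The last top view shows both small relays standing in line against the stop and the follower closed on them at about 60 mm. The arm was clear and touching nothing, and I did not see any of the other bench items move.

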